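# Canvas onto the table easel, tray one hole up

### The job

Lift the small sun painting up and off the two hooks of the drying rack and stand it, right way up and picture facing out, on the tray of the table easel, leaning back on the easel's rails, and let go of it. Then pull the red plunger knob on the front of the tray, raise the tray with the painting to the next hole of the mast, and let the pin go fully home in that hole. Finish still holding the red knob, with the pin home and the painting standing on the tray; leave the jars and the water tub where they are.

Things in the scene. Friction and masses are not known exactly. Their poses are not given: they have to be found in the camera images.
- canvas: Loose stretched canvas, 102 wide, 127 high, 20 thick (mm), 0.08-0.17 kg: red sun over dark water. Origin: centre of its underside, mid thickness. x points from picture to back, y along its width, z up its height. Back open: frame of 14 mm bars; the top bar (rear 10 mm of the thickness, underside 113 mm above the origin) lies on the hooks. Grip it across its thickness, mid top edge.
- picture (a point): Middle of the painted face of the canvas, 10 mm in front of (-x) and 63.5 mm above (+z) the canvas's origin; same axes.
- rack: Fixed wooden drying rack, base 100 x 130 x 14 mm. Origin under its middle, x to its back. A rail (x 25 to 39, z 141 to 161 mm) bears two hooks at y +-28 mm that run to the front and turn up 7 mm at the end, inside the canvas's open back. The canvas hangs upright, origin at (-45, 0, 45) mm, top edge at z 172, 60 mm of room behind it. Raise it over 10 mm (15 to 30 is good), then draw it to -x.
- easel: Fixed small wooden table easel, the room's wall behind it at x = 0.72 m; leaning back 0.26 rad. Origin on the table under its frame's foot, x to its back. The canvas leans on two side rails (y +-42 mm, 68 mm free between). Rails end 14 mm and mast 25 mm below the top of a canvas on the tray at its start. Mast: 20 mm aluminium tube, face 20 mm behind the rails' front, 9.5 mm holes every 30 mm.
- tray_seat (a point): On the tray's ledge, 10 mm before the rails' front: a canvas well seated has its origin here and its axes along these. x into the easel, square to the rails (0.26 rad down to the back), y along the ledge, z up the sloping mast. Ledge 116 mm wide, 32 mm deep from rails to its front lip (8 mm high, 6 thick, its inner side 22 mm to -x of this point). Moves with the tray.
- knob (a point): Middle of the red plunger knob on the tray's front: 28 mm across, 18 mm long along its axis, the x of this point (into the easel, 0.26 rad down to the back; z up the mast). When home it is 53 mm before (-x) and 18 mm under tray_seat; tray's front face 25 mm behind it. Free all round: can be gripped from above, fingers left and right of it. Moves with pin and tray.
- plunger (a joint): How far knob and pin are pulled, m: 0 = home, pin 8 mm deep in a hole; 0.014 = the stop. Pull along the knob's axis, to its -x. A spring draws it home, 4.4 N at 0, 7.5 N at 0.014. The pin is free of the hole from 0.008 on; let go between holes it rests on the mast at 0.008 and snaps into the next hole when that comes by.
- tray (a joint): How far the tray is raised along the sloping mast (z of tray_seat), m: 0 = start, pin in the lowest hole; 0.030 = next hole; 0.060 = the one after; 0.064 = stop. The pin has about 1 mm of play in a hole. Tray and plunger weigh 0.31 kg, sliding friction 1.5 N: the tray sinks if the pin is out and nothing holds it.
- water_tub: Round grey water tub, 76 mm wide, 58 mm high, loose: leave it alone. Origin: centre of its underside.
- jar_cream: Glaze jar with cream lid, 62 mm wide, 82 mm high, loose, beside the easel: leave it alone. Origin: centre of its underside.
- jar_blue: Glaze jar with blue lid, 45 mm wide, 56 mm high, loose, in front of the rack: leave it alone. Origin: centre of its underside.
Things that resemble listed ones, but are neither listed nor needed, are in the scene too. Leave any pink look-alike of the canvas alone.

How it is judged:
By the outcome, as a careful person would: the job done as asked, in the order asked, and still so for the second after the job is handed in, while the arm keeps its last pose, push and grip.
It also fails if it takes over 53 s, if anything falls off the work surface, if the arm or the gripper's body presses on something with over 40 N, if the wrist force passes 120 N, or if a joint passes its speed limit or range.

### The arm

A 6-joint arm with a two-finger parallel gripper is mounted at the origin on the work surface; the furniture and walls round the work are solid. World frame = base frame: x ahead of the robot, y to its left, z up, the work surface at z = 0. Lengths are in m, angles in degrees, forces in N, time in s.
With the tool pointing down it reaches from about 0.425 to 1.125 m from the base axis. Payload 14.9 kg.
Tool frame: the origin (TCP) lies midway between the tips of the shut fingers; the grasp point (between the pads) lies 19 mm behind it (robot.grasp_offset is the distance from the TCP to the grasp point, in m); z points along the fingers, y is the direction in which the jaws open and shut (so a half turn about z gives the same grasp; the last joint's range is limited). The gripper opens to 91 mm and grips with 3 to 60 N. Pads are 32 mm wide; open, the fingers measure 118 mm over their backs; the gripper's body (76 mm by 178 mm) begins 60 mm behind the grasp point.
Start: joints at [-75.991, 21.709, 99.362, -0, 58.929, -1.908], TCP at [0.192, -0.673, 0.214] pointing down, gripper open.
Joint ranges: [-158.91, 158.91], [-42.39, 125.64], [0.06, 152.35], [-60.88, 240.88], [17.5, 164.5], [-176.32, 176.32]. Speed limits (degrees/s): [108.29, 108.29, 136.94, 180, 180, 180].

### API

Orientations are given as a 3x3 rotation matrix whose columns are the frame's x, y, z axes.
In Python, from rig import robot gives the robot as it stands.
- The arm moves only by the tool drive_tool, never from a script. Its argument "rows" is one flat list of numbers, 6 for each row, row after row: the shift along the tool's x, y, z in m, then the turn, a rotation vector about the tool's x, y, z in rad. A call has 1 to 5 rows; each row shifts and turns the pose as measured when the row begins, along the tool's axes as they then stand; what a row does not reach is not made up. A row lasts 1/10 s, in which the tool goes at most 50 mm and 8.59 degrees, less where a joint would pass 70% of its speed; a pose out of reach is approached as far as the arm can. A call with a gripper value outside its range is refused whole. "hand" is the finger opening in m, from 0 to 0.0912, set as the call begins (left out, the last holds). The fingers move at their own pace and stop on an object; "grip_force" is the grip in N (left out, the last holds). Time passes only in rows, so rows that do not move let the fingers close. It gives the time, the measured TCP pose, the force and the opening at its end, in the units of the state.
- robot.get_obs(): the state, without advancing time (a new reading comes with each control period).
- robot.grab_frame(name): name is "scene" or "top"; returns a dict with "image" (480x640x3 uint8, red, green, blue), "mtx" (3x3 intrinsics, pixels), "D" ([k1, k2, p1, p2, k3] as OpenCV has them; the pictures are not rectified), "eye" and "orientation" of the camera in the world. Camera axes: x right, y down, z forward; pixel columns grow to the right and rows downward; lengths in m; the calibration is good to about 2 mm. A picture is of the moment at which its call begins. There is no depth.
- robot.hand_in(): hands the job in, once; it reports no verdict.
The state is a dict: "time_s": time; "qpos": joint angles; "joint_velocities": joint speeds; "joint_efforts": joint torques, N m; "tcp_pos": TCP position; "eef_rot": TCP orientation; "force": force on the tool from outside, world axes, zero at the start; "ft_torque": the same for the moment, N m; "finger_gap": finger opening in m.
Only numpy, scipy, OpenCV 4.12 (cv2) and the standard library are available. Lean on these libraries where they do the work, as an engineer would, in place of code of your own. Each camera call takes 0.05 s, during which the arm holds its last target. There are 200 camera calls.

## Working session

There is one attempt and no reset: what is moved stays moved. The work goes in short steps, Python scripts to look and compute and a tool call to move; the robot and the scene stay as the last step left them, time stands still between calls to the robot, and variables do not carry over. Pictures are saved under pics/ and viewed, about 8 in all and at most 12, crops included, and the job is handed in when it is done.

Besides the shell and the picture viewer there is one more tool, called after "Request:" as name(argument=value, ...) on one line, values as JSON. drive_tool: Moves the arm, as the interface text tells. Its arguments: {"type":"object","properties":{"rows":{"type":"array"},"hand":{"type":"number"},"grip_force":{"type":"number"}},"required":["rows"]}

```bash
mkdir -p pics
cat > h.py <<'E'
import numpy as np, cv2, pickle
from rig import robot
def grab(n,fn=None):
    f=robot.grab_frame(n)
    pickle.dump(f,open(f'pics/{n}.pkl','wb'))
    if fn: cv2.imwrite('pics/'+fn,f['image'][:,:,::-1])
    return f
def load(n): return pickle.load(open(f'pics/{n}.pkl','rb'))
def proj(f,P):
    R=np.array(f['orientation']).reshape(3,3); e=np.array(f['eye'])
    P=np.atleast_2d(P).astype(float); 
    rv,_=cv2.Rodrigues(R.T)
    return cv2.projectPoints(P,rv,-R.T@e,np.array(f['mtx']),np.array(f['D'],float))[0][:,0]
def ray(f,uv):
    R=np.array(f['orientation']).reshape(3,3)
    n=cv2.undistortPoints(np.array(uv,float).reshape(-1,1,2),np.array(f['mtx']),np.array(f['D'],float))[:,0]
    d=(R@np.c_[n,np.ones(len(n))].T).T
    return np.array(f['eye']),d/np.linalg.norm(d,axis=1)[:,None]
def onz(f,uv,z):
    e,d=ray(f,uv); return e+d*((z-e[2])/d[:,2])[:,None]
E
python3 - <<'E'
from h import *
for n in('scene','top'):
    f=grab(n,n+'0.png'); print(n,f['eye'],f['orientation'],f['mtx'],f['D'])
print(robot.get_obs())
E
```

```text
scene [-0.26373528  0.3655031   0.65792758] [[-0.60296405 -0.44549467  0.66179215]
 [-0.79776755  0.33788993 -0.49939697]
 [-0.00113422 -0.82907472 -0.55913667]] [[516.71187221   0.         326.29414568]
 [  0.         516.71187221 256.25314929]
 [  0.           0.           1.        ]] [0.01671031 0.         0.         0.         0.        ]
top [ 0.32796313 -0.09859327  0.9559424 ] [[-0.01164894 -0.9961193   0.08723898]
 [-0.99933174  0.00857463 -0.03553233]
 [ 0.0346464  -0.0875946  -0.99555352]] [[471.91019626   0.         321.28613425]
 [  0.         471.91019626 239.95252238]
 [  0.           0.           1.        ]] [0.02196924 0.         0.         0.         0.        ]
{'time_s': 0.1, 'qpos': array([-7.59909571e+01,  2.17356762e+01,  9.93912645e+01, -1.31691837e-03,
        5.89280680e+01, -1.90640410e+00]), 'joint_velocities': array([-0.03515779, -0.06285254, -0.06155786, -0.02745787, -0.04236985,
       -0.06683139]), 'joint_efforts': array([-3.10723197e-03, -7.65037966e+01, -4.35292268e+01,  6.51594694e-02,
        3.98054731e-02, -4.81198974e-07]), 'tcp_pos': array([ 0.19187741, -0.67283187,  0.21336045]), 'eef_rot': array([[ 9.61664161e-01,  2.74229792e-01, -2.51513167e-04],
       [ 2.74229907e-01, -9.61663714e-01,  9.26761444e-04],
       [ 1.22745116e-05, -9.60205699e-04, -9.99999539e-01]]), 'force': array([ 1.08352621,  0.81245771, -0.00937457]), 'ft_torque': array([-0.01873453,  0.04821166,  0.03517326]), 'finger_gap': 0.09099899714041564}
```

View pics/scene0.png

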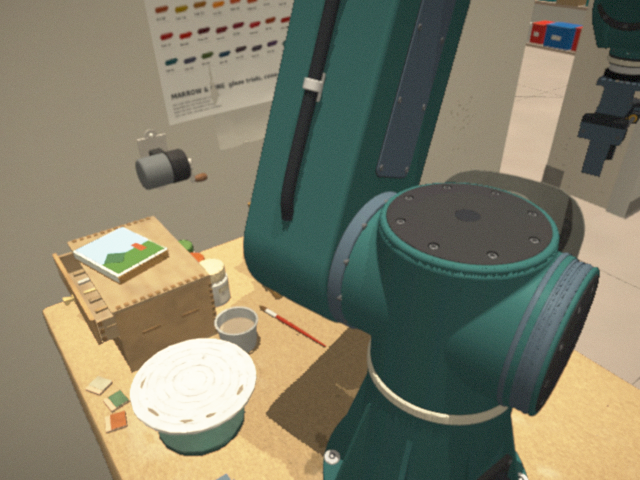

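View pics/top0.png

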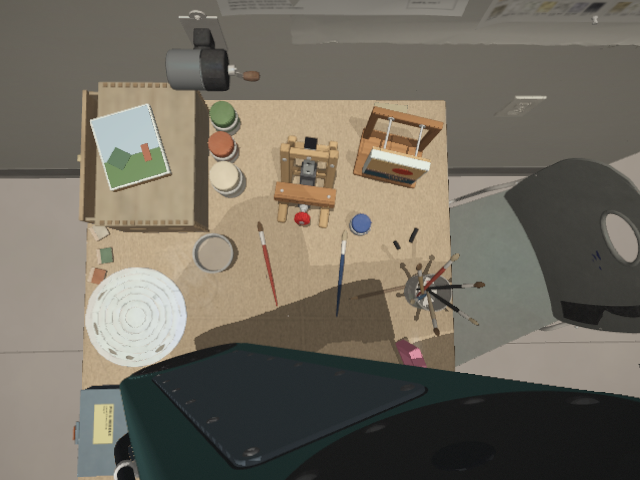

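The top view shows the easel at (305,180) with the red knob at (302,218), the rack at (400,145), the blue jar at (361,224) and the tub at (213,253). The cream jar is at (226,178). Three things could be taken for the target: the hanging canvas with a red sun at (397,165), the landscape canvas on the drawer box at (132,147), and a pink item at (410,352). By the description I choose (397,165). A close crop comes next to check it.

Run:
```python
from h import *
im=load('top')['image'][95:235,262:452]
cv2.imwrite('pics/crop0.png',cv2.resize(im,None,fx=4.2,fy=4.2,interpolation=cv2.INTER_CUBIC)[:,:,::-1])
```

```text
(no output)
```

View pics/crop0.png

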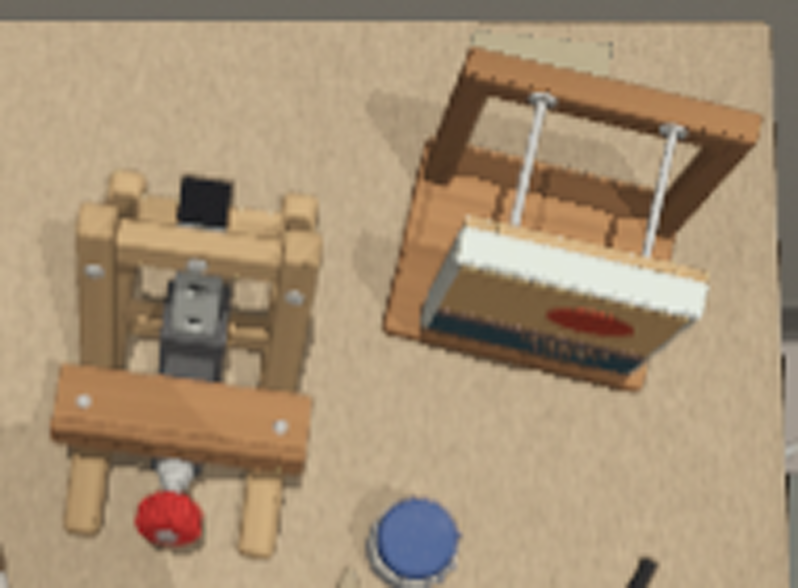

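The crop confirms the pick: red sun over dark water, hanging on two hooks. Next I fit the rack pose and estimate the easel.

```bash
cat >> h.py <<'E'
def Rz(a): c,s=np.cos(a),np.sin(a); return np.array([[c,-s,0],[s,c,0],[0,0,1]])
E
python3 - <<'E'
from h import *
from scipy.optimize import least_squares as LS
f=load('top')
px=lambda a:np.array(a)/4.2+[262,95]-0.5*(1-1/4.2)
# rack frame mm
P=np.array([[-55,51,172],[-55,-51,172],[-35,-51,172],[39,65,161],[39,-65,161],[25,65,161],[-50,65,14],[-50,-65,14],[25,28,151],[25,-28,151]])/1e3
U=px([[455,262],[695,318],[708,282],[478,48],[762,118],[470,75],[385,332],[642,388],[543,98],[674,130]])
def fun(p): return (proj(f,P@Rz(p[2]).T+[p[0],p[1],0])-U)
s=LS(lambda p:fun(p).ravel(),[0.55,-0.27,0],loss='soft_l1')
print(s.x,np.degrees(s.x[2]));print(fun(s.x).round(1))
R=Rz(s.x[2]);print('canvas top mid',R@[-.045,0,.172]+[s.x[0],s.x[1],0])
# easel rough
for z in(.03,.06,.09,.12):
    print(z,onz(f,px([[170,520],[198,325]]),z).round(3).tolist())
print('jarblue',onz(f,px([[418,535]]),.056),'cream',onz(f,[[226,176]],.082))
sc=load('scene');print(proj(sc,[[.45,-.1,.05],[.6,-.1,.2],s.x[:2].tolist()+[.17]]))
E
```

```text
[ 0.57902018 -0.27359148 -0.24836374] -14.230194324335919
[[-0.2 -0.5]
 [ 0.9  0.5]
 [ 0.3 -2.2]
 [-2.2 -1.3]
 [ 2.7 -0.1]
 [-2.1 -0.1]
 [-0.3 -0.6]
 [ 0.5  1.2]
 [ 0.2  1.5]
 [-0.1  1.5]]
canvas top mid [ 0.53540096 -0.26252966  0.172     ]
0.03 [[0.452, -0.094, 0.03], [0.545, -0.108, 0.03]]
0.06 [[0.448, -0.094, 0.06], [0.538, -0.108, 0.06]]
0.09 [[0.444, -0.094, 0.09], [0.531, -0.108, 0.09]]
0.12 [[0.44, -0.095, 0.12], [0.524, -0.107, 0.12]]
jarblue [[ 0.44089326 -0.20797712  0.056     ]] cream [[0.52592497 0.04681042 0.082     ]]
[[297.45579941 270.48009018]
 [253.65802406 177.03063855]
 [327.30629469 172.23666987]]
```

```bash
cat >> h.py <<'E'
from scipy.spatial.transform import Rotation as Ro, Slerp
def plan(p,R,n,start=None):
    """rows (tool-frame shift+turn) from measured pose to p,R in n rows"""
    if start is None:
        o=robot.get_obs(); start=(np.array(o['tcp_pos']),np.array(o['eef_rot']))
    p0,R0=start; s=Slerp([0,1],Ro.from_matrix([R0,R])); out=[]
    for i in range(n):
        a,b=s(i/n),s((i+1)/n)
        out.append(np.r_[a.inv().apply((np.array(p)-p0)/n),(a.inv()*b).as_rotvec()])
    print(np.round(out,4).tolist())
    return np.array(p),np.array(R)
def down(h):
    h=np.radians(h); y=np.array([np.cos(h),np.sin(h),0]); z=np.array([0,0,-1.]); return np.c_[np.cross(y,z),y,z]
E
python3 - <<'E'
from h import *
o=robot.get_obs();R0=o['eef_rot'];p0=o['tcp_pos']
a=plan(p0+[0,0,.1],R0,2)
b=plan([.535,-.2625,.26],down(-14.2),15,a)
E
```

```text
[[0.0, -0.0, -0.05, 0.0, 0.0, 0.0], [0.0, -0.0, -0.05, 0.0, 0.0, 0.0]]
[[0.0295, -0.02, 0.0036, -0.0001, -0.0, -0.0697], [0.0308, -0.0179, 0.0036, -0.0001, -0.0, -0.0697], [0.032, -0.0157, 0.0036, -0.0001, -0.0, -0.0697], [0.033, -0.0135, 0.0036, -0.0001, -0.0, -0.0697], [0.0339, -0.0111, 0.0036, -0.0001, -0.0, -0.0697], [0.0346, -0.0088, 0.0036, -0.0001, -0.0, -0.0697], [0.0351, -0.0063, 0.0036, -0.0001, -0.0, -0.0697], [0.0354, -0.0039, 0.0036, -0.0001, -0.0, -0.0697], [0.0356, -0.0014, 0.0036, -0.0001, -0.0, -0.0697], [0.0356, 0.0011, 0.0036, -0.0001, -0.0, -0.0697], [0.0355, 0.0036, 0.0036, -0.0001, -0.0, -0.0697], [0.0351, 0.006, 0.0036, -0.0001, -0.0, -0.0697], [0.0346, 0.0085, 0.0036, -0.0001, -0.0, -0.0697], [0.034, 0.0109, 0.0036, -0.0001, -0.0, -0.0697], [0.0331, 0.0132, 0.0036, -0.0001, -0.0, -0.0697]]
```

Request:
drive_tool(rows=[0,0,-0.05,0,0,0,0,0,-0.05,0,0,0,0.03,-0.02,0.003,0,0,-0.07,0.031,-0.018,0.003,0,0,-0.07,0.032,-0.016,0.003,0,0,-0.07], hand=0.06)

```text
time_s: 0.6
tcp_pos: [0.2602, -0.5897, 0.3064]
eef_rot: [[0.883, 0.47, -0.001], [0.47, -0.883, 0.004], [0.001, -0.004, -1.0]]
force: [0.2, 0.4, 0.5]
finger_gap: 0.0605
```

Request:
drive_tool(rows=[0.033,-0.0135,0.003,0,0,-0.07,0.034,-0.011,0.003,0,0,-0.07,0.0345,-0.009,0.003,0,0,-0.07,0.035,-0.006,0.003,0,0,-0.07,0.0355,-0.004,0.003,0,0,-0.07])

```text
time_s: 1.1
tcp_pos: [0.3766, -0.4452, 0.2904]
eef_rot: [[0.658, 0.753, -0.001], [0.753, -0.658, 0.005], [0.003, -0.004, -1.0]]
force: [0.2, -0.4, 0.2]
finger_gap: 0.0597
```

Run:
```python
from h import *
print(robot.get_obs()['tcp_pos'])
plan([.535,-.2625,.26],down(-14.2),8)
```

```text
[ 0.37657148 -0.4452386   0.29042211]
[[0.0302, -0.0001, 0.0039, -0.0004, -0.0005, -0.0587], [0.0302, 0.0017, 0.0039, -0.0004, -0.0005, -0.0587], [0.03, 0.0035, 0.0039, -0.0004, -0.0005, -0.0587], [0.0298, 0.0052, 0.0038, -0.0004, -0.0005, -0.0587], [0.0294, 0.0069, 0.0038, -0.0004, -0.0005, -0.0587], [0.029, 0.0087, 0.0038, -0.0004, -0.0005, -0.0587], [0.0284, 0.0103, 0.0038, -0.0004, -0.0005, -0.0587], [0.0278, 0.012, 0.0038, -0.0004, -0.0005, -0.0587]]
```

Request:
drive_tool(rows=[0.03,0,0.004,0,0,-0.06,0.03,0.0015,0.004,0,0,-0.06,0.03,0.0035,0.004,0,0,-0.06,0.03,0.005,0.004,0,0,-0.06,0.0295,0.007,0.004,0,0,-0.06])

```text
time_s: 1.6
tcp_pos: [0.4774, -0.3235, 0.2693]
eef_rot: [[0.393, 0.92, -0.002], [0.92, -0.393, 0.006], [0.004, -0.004, -1.0]]
force: [-0.1, 0.4, -0.3]
finger_gap: 0.0604
```

Request:
drive_tool(rows=[0.029,0.0085,0.004,0,0,-0.058,0.0285,0.01,0.004,0,0,-0.058,0.028,0.012,0.004,0,0,-0.058,0,0,0,0,0,0])

```text
time_s: 2.0
tcp_pos: [0.5377, -0.2471, 0.2557]
eef_rot: [[0.216, 0.976, -0.004], [0.976, -0.216, 0.007], [0.006, -0.005, -1.0]]
force: [0.3, 0.1, -0.0]
finger_gap: 0.0604
```

Run:
```python
from h import *
o=robot.get_obs();print(o['tcp_pos'],o['qpos'])
plan([.535,-.2625,.26],down(-14.2),2)
grab('top');s=grab('scene','scene1.png')
im=cv2.resize(s['image'][60:330,180:420],None,fx=2.2,fy=2.2,interpolation=cv2.INTER_CUBIC)
cv2.imwrite('pics/sc1.png',im[:,:,::-1])
```

```text
[ 0.53772981 -0.24705077  0.25567708] [-27.04914385   9.4333451  110.47749383   0.29582729  60.48075585
 -14.71723473]
[[-0.0078, 0.0003, -0.0022, -0.0028, -0.003, 0.015], [-0.0078, 0.0004, -0.0022, -0.0028, -0.003, 0.015]]
```

View pics/sc1.png

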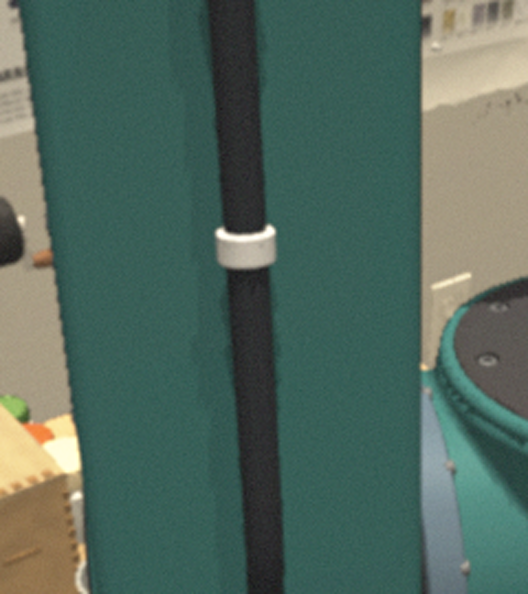

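The scene camera is blocked here: the upper arm covers cols 190–370, over the easel. I will fit the easel from the top view, using its known sizes, and confirm the height by touch.

```bash
cat > fit.py <<'E'
from h import *
from scipy.optimize import least_squares as LS
def Rs(yaw): return Rz(yaw)@Ro.from_rotvec([0,.26,0]).as_matrix()
if __name__=='__main__':
    import sys
    px=lambda a:np.array(a)/4.2+[262,95]-0.5*(1-1/4.2)
    f=load('top'); # robot not over the easel in the first picture
    P=np.array([[10,58,0],[10,-58,0],[-28,58,8],[-28,-58,8],[-53,0,-18],[10,50,113],[10,-50,113],[30,10,102],[30,-10,102]])/1e3
    U=px([[62,367],[313,395],[53,430],[306,461],[170,518],[78,212],[321,240],[168,278],[230,282]])
    W=np.array([1,1,1,1,1,.6,.6,.6,.6])[:,None]
    fun=lambda p:proj(f,P@Rs(p[3]).T+p[:3])-U
    for fx in (None,.05,.06,.07):
        g=(lambda p:(fun(p)*W).ravel()) if fx is None else (lambda p:(fun([p[0],p[1],fx,p[3]])*W).ravel())
        s=LS(g,[.5,-.1,.06,0],loss='soft_l1'); print(fx,s.x.round(4),s.cost)
        if fx is None: print(fun(s.x).round(1).tolist()); x=s.x
        k=s.x[:3]+Rs(s.x[3])@[-.053,0,-.018]; print('knob',k.round(4))
E
python3 fit.py
```

```text
None [ 0.5059 -0.102   0.0498 -0.1271] 21.372406254750164
[[0.4, -0.6], [-0.2, -0.1], [-0.2, 0.3], [-0.0, 0.2], [0.3, 0.2], [-0.4, 7.0], [-0.7, 7.4], [2.4, -12.6], [-1.1, -12.2]]
knob [ 0.4505 -0.0949  0.0461]
0.05 [ 0.5059 -0.102   0.06   -0.1271] 21.372496800824717
knob [ 0.4505 -0.0949  0.0562]
0.06 [ 0.5041 -0.1019  0.0119 -0.1274] 21.67148115538016
knob [ 0.4487 -0.0949  0.0082]
0.07 [ 0.5024 -0.1019  0.06   -0.1277] 22.537594483630315
knob [ 0.447  -0.0948  0.0562]
```

Request:
drive_tool(rows=[-0.008,0,-0.002,0,0,0.015,-0.008,0,-0.002,0,0,0.015])

```text
time_s: 2.3
tcp_pos: [0.5318, -0.2659, 0.2601]
eef_rot: [[0.252, 0.968, -0.005], [0.968, -0.252, 0.007], [0.005, -0.006, -1.0]]
force: [0.4, 0.4, 0.1]
finger_gap: 0.06
```

Run:
```python
from h import *
print(robot.get_obs()['tcp_pos'])
plan([.535,-.2625,.17],down(-14.2),5)
f=grab('top'); im=f['image'][60:260,250:480]
cv2.imwrite('pics/t2.png',cv2.resize(im,None,fx=3,fy=3,interpolation=cv2.INTER_CUBIC)[:,:,::-1])
```

```text
[ 0.5318012  -0.26594027  0.26009339]
[[0.0007, 0.0006, 0.018, -0.0012, -0.0011, -0.0013], [0.0008, 0.0005, 0.018, -0.0012, -0.0011, -0.0013], [0.0008, 0.0005, 0.018, -0.0012, -0.0011, -0.0013], [0.0008, 0.0005, 0.018, -0.0012, -0.0011, -0.0013], [0.0008, 0.0005, 0.018, -0.0012, -0.0011, -0.0013]]
```

View pics/t2.png

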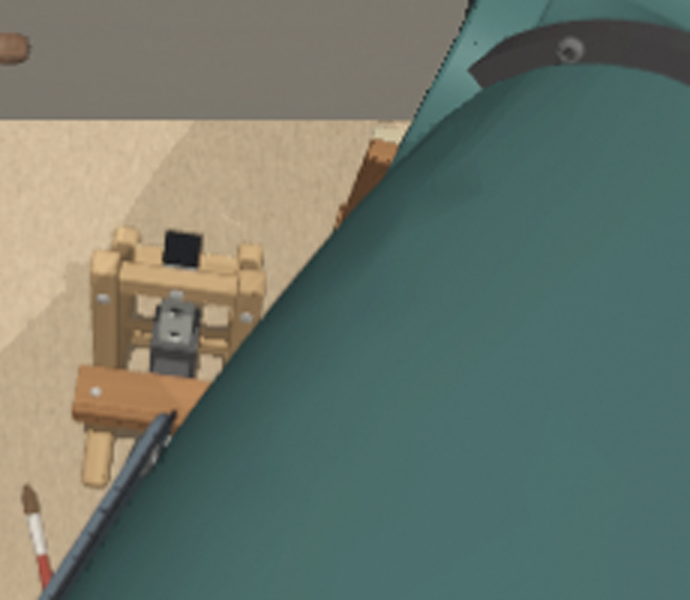

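```bash
sed -i 's/\[78,212\],\[321,240\],\[168,278\],\[230,282\]/[78,238],[320,267],[178,225],[229,229]/' fit.py; python3 fit.py
```

```text
None [ 0.5054 -0.1021  0.0535 -0.1287] 0.8041842240765797
[[0.4, -0.8], [-0.1, -0.2], [-0.3, 0.1], [0.1, 0.1], [0.3, 0.2], [-0.4, 0.4], [-0.2, 0.7], [0.1, -0.3], [-0.7, 0.1]]
knob [ 0.45   -0.095   0.0498]
0.05 [ 0.5061 -0.1021  0.059  -0.1286] 0.8610269800482704
knob [ 0.4508 -0.095   0.0552]
0.06 [ 0.5041 -0.1021  0.0605 -0.1288] 0.9983246269570538
knob [ 0.4487 -0.0949  0.0567]
0.07 [ 0.502  -0.102   0.0127 -0.129 ] 2.0349846829104195
knob [ 0.4467 -0.0948  0.0089]
```

Request:
drive_tool(rows=[0.001,0.0005,0.018,0,0,0,0.001,0.0005,0.018,0,0,0,0.001,0.0005,0.018,0,0,0,0.001,0.0005,0.018,0,0,0,0,0,0,0,0,0])

```text
time_s: 2.85
tcp_pos: [0.5328, -0.2697, 0.1887]
eef_rot: [[0.264, 0.965, -0.001], [0.965, -0.264, 0.004], [0.004, -0.002, -1.0]]
force: [-0.1, -0.2, 0.2]
finger_gap: 0.0602
```

Run:
```python
from h import *
print(robot.get_obs()['tcp_pos'])
plan([.535,-.2625,.148],down(-14.2),3)
```

```text
[ 0.5328112  -0.26966567  0.18866057]
[[0.0024, 0.0001, 0.0136, -0.0005, -0.0012, -0.0064], [0.0025, 0.0001, 0.0136, -0.0005, -0.0012, -0.0064], [0.0025, 0.0001, 0.0136, -0.0005, -0.0012, -0.0064]]
```

The easel fit is good, with residuals under 1 px: seat ≈ (0.505, -0.102, 0.054), yaw -7.4°. Now I recentre and go down to the canvas.

Request:
drive_tool(rows=[0.007,0,0,0,0,-0.015,0,0,0.014,0,0,0,0,0,0.014,0,0,0,0,0,0.01,0,0,0,0,0,0,0,0,0])

```text
time_s: 3.35
tcp_pos: [0.5352, -0.2641, 0.1502]
eef_rot: [[0.25, 0.968, 0.002], [0.968, -0.25, 0.002], [0.003, 0.001, -1.0]]
force: [-0.8, -0.3, -0.7]
finger_gap: 0.0603
```

Run:
```python
from h import *
print(robot.get_obs()['tcp_pos'])
plan([.535,-.2625,.148],down(-14.2),1)
```

```text
[ 0.53519878 -0.26409816  0.15022242]
[[0.0015, -0.0006, 0.0022, 0.0014, -0.0028, -0.0053]]
```

Request:
drive_tool(rows=[0.0015,-0.0005,0.002,0,0,0,0,0,0,0,0,0,0,0,0,0,0,0,0,0,0,0,0,0,0,0,0,0,0,0], hand=0.01, grip_force=25)

```text
time_s: 3.85
tcp_pos: [0.5356, -0.2626, 0.1487]
eef_rot: [[0.25, 0.968, 0.003], [0.968, -0.25, 0.002], [0.003, 0.002, -1.0]]
force: [-0.6, -0.8, 0.2]
finger_gap: 0.0227
```

Request:
drive_tool(rows=[0,0,0,0,0,0,0,0,0,0,0,0])

```text
time_s: 4.05
tcp_pos: [0.5357, -0.2627, 0.149]
eef_rot: [[0.251, 0.968, 0.003], [0.968, -0.251, 0.002], [0.003, 0.003, -1.0]]
force: [-0.7, -0.2, -1.1]
finger_gap: 0.0196
```

Request:
drive_tool(rows=[0,0,-0.008,0,0,0,0,0,-0.008,0,0,0,0,0,-0.008,0,0,0,0,0,0,0,0,0])

```text
time_s: 4.45
tcp_pos: [0.5357, -0.2628, 0.1754]
eef_rot: [[0.25, 0.968, 0.003], [0.968, -0.251, 0.002], [0.002, 0.003, -1.0]]
force: [0.3, -0.6, -1.6]
finger_gap: 0.0203
```

Run:
```python
from h import *
o=robot.get_obs();print(o['tcp_pos'],o['force'],o['ft_torque'],o['finger_gap'])
```

```text
[ 0.53567918 -0.26276909  0.17544922] [ 0.26029939 -0.63917948 -1.55847294] [-0.05571603 -0.07259185 -0.03342326] 0.020343846751220116
```

Request:
drive_tool(rows=[0,-0.015,0,0,0,0,0,-0.02,0,0,0,0,0,-0.02,0,0,0,0,0,-0.015,0,0,0,0,0,0,0,0,0,0])

```text
time_s: 4.95
tcp_pos: [0.462, -0.2432, 0.1746]
eef_rot: [[0.25, 0.968, 0.002], [0.968, -0.25, 0.002], [0.003, 0.002, -1.0]]
force: [0.3, -1.1, -1.5]
finger_gap: 0.0196
```

Request:
drive_tool(rows=[0,0,-0.03,0,0,0,0,0,-0.04,0,0,0,0,0,-0.04,0,0,0,0,0,-0.01,0,0,0,0,0,0,0,0,0])

```text
time_s: 5.45
tcp_pos: [0.4602, -0.2427, 0.2974]
eef_rot: [[0.251, 0.968, 0.0], [0.968, -0.251, 0.004], [0.003, -0.001, -1.0]]
force: [0.3, 0.1, -2.9]
finger_gap: 0.0199
```

Run:
```python
from h import *
from fit import Rs
f=grab('top');s=grab('scene')
a=f['image'][90:390,250:550];b=s['image'][20:320,170:470]
cv2.imwrite('pics/t3.png',np.hstack([cv2.resize(a,(400,400)),cv2.resize(b,(400,400))])[:,:,::-1])
o=robot.get_obs();print(o['tcp_pos'],o['force'])
# target above seat: tool z = -seat z, tool y = seat x ; grasp 5mm below top -> TCP at 127-5-19=103
R=Rs(-.1285);T=np.c_[np.cross(R[:,0],-R[:,2]),R[:,0],-R[:,2]];S=np.array([.505,-.102,.0545])
print(T.round(3).tolist())
for h in(.103,.123,.163,.183): print(h,(S+R@[0,0,h]).round(4))
plan(S+R@[-.0,0,.203],T,8)
```

```text
[ 0.45962445 -0.24242467  0.29562301] [-0.78317022  1.36218792 -1.78177568]
[[0.128, 0.958, -0.255], [0.992, -0.124, 0.033], [0.0, -0.257, -0.966]]
0.103 [ 0.5313 -0.1054  0.154 ]
0.123 [ 0.5364 -0.1061  0.1734]
0.163 [ 0.5466 -0.1074  0.212 ]
0.183 [ 0.5517 -0.108   0.2313]
[[0.0192, 0.0076, 0.0057, 0.0321, -0.0026, -0.0154], [0.0191, 0.0081, 0.0054, 0.0321, -0.0026, -0.0154], [0.019, 0.0085, 0.0051, 0.0321, -0.0026, -0.0154], [0.0189, 0.009, 0.0047, 0.0321, -0.0026, -0.0154], [0.0187, 0.0094, 0.0044, 0.0321, -0.0026, -0.0154], [0.0186, 0.0098, 0.004, 0.0321, -0.0026, -0.0154], [0.0184, 0.0102, 0.0037, 0.0321, -0.0026, -0.0154], [0.0183, 0.0106, 0.0033, 0.0321, -0.0026, -0.0154]]
```

View pics/t3.png

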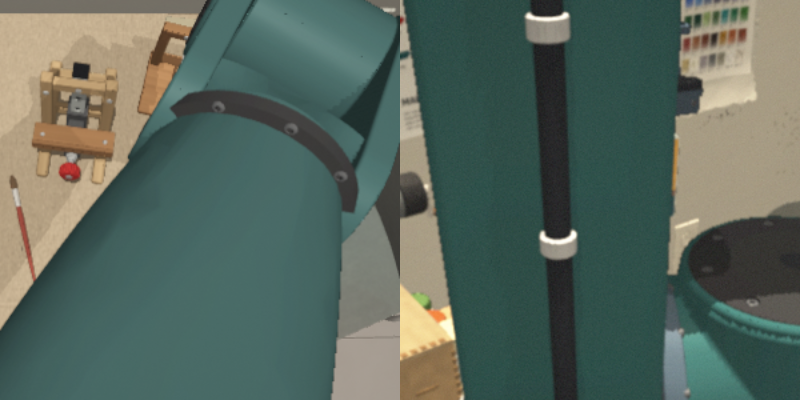

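The arm hides the canvas in both views, but the weight (~1.5 N) and the gap (20 mm) say it is held. The easel in the top view is unmoved. Next I go to a point 40 mm in front of the rails and tilt.

```bash
cat >> fit.py <<'E'
YAW=-.1285; S=np.array([.505,-.102,.0545]); R=Rs(YAW)
T=np.c_[np.cross(R[:,0],-R[:,2]),R[:,0],-R[:,2]]
def rel(o=None):
    o=o or robot.get_obs()
    print('seat-frame tcp mm',((o['tcp_pos']-S)@R*1e3).round(1),'tilt err deg',np.degrees(Ro.from_matrix(o['eef_rot'].T@T).as_rotvec()).round(2),'F seat',(o['force']@R).round(2),'gap',round(o['finger_gap']*1e3,1),'t',o['time_s'])
def to(x,y,h,n): plan(S+R@np.array([x,y,h])/1e3,T,n)
E
python3 - <<'E'
from fit import *
rel();to(-40,0,163,8)
E
```

```text
seat-frame tcp mm [ -88.1 -145.1  226.1] tilt err deg [14.71 -1.17 -7.08] F seat [-0.46  1.25 -1.97] gap 19.3 t 5.55
[[0.0184, 0.0015, 0.0092, 0.0321, -0.0026, -0.0154], [0.0184, 0.0021, 0.0091, 0.0321, -0.0026, -0.0154], [0.0184, 0.0027, 0.009, 0.0321, -0.0026, -0.0154], [0.0184, 0.0032, 0.0089, 0.0321, -0.0026, -0.0154], [0.0184, 0.0038, 0.0087, 0.0321, -0.0026, -0.0154], [0.0183, 0.0044, 0.0085, 0.0321, -0.0026, -0.0154], [0.0183, 0.0049, 0.0083, 0.0321, -0.0026, -0.0154], [0.0182, 0.0055, 0.0081, 0.0321, -0.0026, -0.0154]]
```

Request:
drive_tool(rows=[0.0185,0.0015,0.009,0.032,-0.0025,-0.0155,0.0185,0.002,0.009,0.032,-0.0025,-0.0155,0.0185,0.0025,0.009,0.032,-0.0025,-0.0155,0.0185,0.003,0.009,0.032,-0.0025,-0.0155,0.0185,0.004,0.0085,0.032,-0.0025,-0.0155])

```text
time_s: 6.05
tcp_pos: [0.4865, -0.1517, 0.2408]
eef_rot: [[0.175, 0.969, -0.174], [0.985, -0.172, 0.03], [-0.001, -0.177, -0.984]]
force: [0.3, 0.5, -1.8]
finger_gap: 0.0197
```

Request:
drive_tool(rows=[0.018,0.0045,0.008,0.032,-0.0025,-0.015,0.018,0.005,0.008,0.032,-0.0025,-0.015,0.018,0.005,0.008,0.032,-0.0025,-0.015,0,0,0,0,0,0])

```text
time_s: 6.45
tcp_pos: [0.501, -0.095, 0.204]
eef_rot: [[0.126, 0.95, -0.285], [0.992, -0.119, 0.04], [0.004, -0.287, -0.958]]
force: [-0.1, 0.5, -1.6]
finger_gap: 0.0201
```

Run:
```python
from fit import *
rel();to(-6,0,143,4)
f=grab('top');s=grab('scene')
a=f['image'][90:330,200:440];b=s['image'][60:360,130:430]
cv2.imwrite('pics/t4.png',np.hstack([cv2.resize(a,(400,400)),cv2.resize(b,(400,400))])[:,:,::-1])
```

```text
seat-frame tcp mm [-43.2   6.5 143.2] tilt err deg [-1.8  -0.18  0.19] F seat [ 0.25  0.46 -1.62] gap 20.1 t 6.45
[[-0.0016, 0.0093, -0.0003, -0.0079, -0.0008, 0.0008], [-0.0016, 0.0093, -0.0002, -0.0079, -0.0008, 0.0008], [-0.0016, 0.0093, -0.0001, -0.0079, -0.0008, 0.0008], [-0.0016, 0.0093, -0.0, -0.0079, -0.0008, 0.0008]]
```

View pics/t4.png

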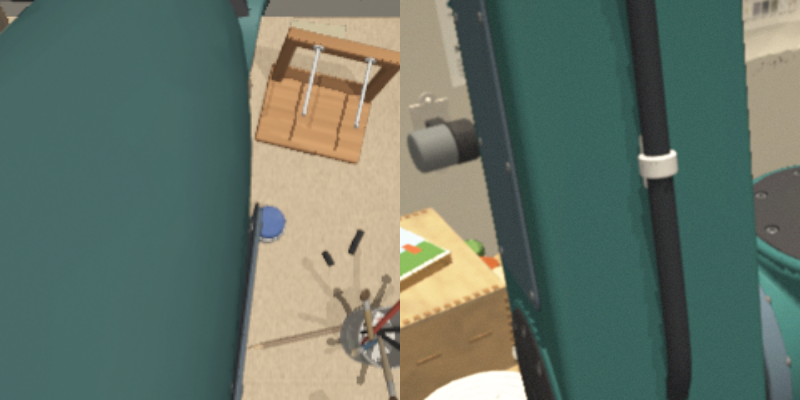

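The arm hides the easel. The rack is empty and the blue jar is unmoved. I go on by force.

Request:
drive_tool(rows=[-0.002,0.009,0,-0.008,0,0,-0.002,0.009,0,-0.008,0,0,-0.001,0.009,0,-0.008,0,0,0,0.006,0,-0.006,0,0,0,0,0,0,0,0])

```text
time_s: 7.05
tcp_pos: [0.5342, -0.1088, 0.1959]
eef_rot: [[0.13, 0.96, -0.248], [0.991, -0.126, 0.035], [0.003, -0.25, -0.968]]
force: [0.8, -0.2, -1.6]
finger_gap: 0.0201
```

Run:
```python
from fit import *
rel();to(-6,0,113,4)
```

```text
seat-frame tcp mm [ -7.5  -3.  144.3] tilt err deg [ 0.39 -0.19 -0.09] F seat [ 1.19 -0.07 -1.38] gap 20.1 t 7.05
[[0.0007, 0.0003, 0.0078, 0.0017, -0.0008, -0.0004], [0.0007, 0.0003, 0.0078, 0.0017, -0.0008, -0.0004], [0.0007, 0.0003, 0.0078, 0.0017, -0.0008, -0.0004], [0.0007, 0.0004, 0.0078, 0.0017, -0.0008, -0.0004]]
```

Request:
drive_tool(rows=[0.001,0,0.008,0.002,0,0,0.001,0,0.008,0.002,0,0,0.001,0,0.006,0.002,0,0,0,0,0.005,0,0,0,0,0,0,0,0,0])

```text
time_s: 7.55
tcp_pos: [0.527, -0.1045, 0.1676]
eef_rot: [[0.13, 0.958, -0.254], [0.991, -0.125, 0.036], [0.003, -0.257, -0.967]]
force: [0.5, -1.4, 1.2]
finger_gap: 0.0201
```

```bash
python3 -c "
from fit import *
rel()"
```

```text
seat-frame tcp mm [ -7.7   0.3 115. ] tilt err deg [ 0.03 -0.18 -0.09] F seat [ 0.3  -1.38  1.36] gap 20.1 t 7.55
```

Request:
drive_tool(rows=[0,0,0.002,0,0,0,0,0,0,0,0,0])

```text
time_s: 7.75
tcp_pos: [0.5283, -0.1049, 0.1671]
eef_rot: [[0.13, 0.959, -0.251], [0.991, -0.125, 0.035], [0.002, -0.253, -0.967]]
force: [-0.8, 0.4, -0.1]
finger_gap: 0.0198
```

Request:
drive_tool(rows=[0,0,0.002,0,0,0,0,0,0,0,0,0])

```text
time_s: 7.95
tcp_pos: [0.5292, -0.1051, 0.1667]
eef_rot: [[0.13, 0.96, -0.248], [0.992, -0.125, 0.034], [0.002, -0.25, -0.968]]
force: [-0.4, 0.2, -0.1]
finger_gap: 0.0197
```

```bash
python3 -c "
from fit import *
rel()"
```

```text
seat-frame tcp mm [ -5.3   0.  114.7] tilt err deg [ 0.4  -0.13 -0.07] F seat [-0.38  0.18 -0.2 ] gap 19.7 t 7.95
```

Request:
drive_tool(rows=[0,-0.001,0.003,0,0,0,0,-0.001,0.003,0,0,0])

```text
time_s: 8.15
tcp_pos: [0.5299, -0.1054, 0.1653]
eef_rot: [[0.13, 0.962, -0.24], [0.992, -0.126, 0.033], [0.001, -0.242, -0.97]]
force: [4.6, 1.3, 30.8]
finger_gap: 0.0199
```

```bash
python3 -c "
from fit import *
rel()"
```

```text
seat-frame tcp mm [ -4.2  -0.2 113.5] tilt err deg [ 0.87 -0.1  -0.08] F seat [-3.66  1.92 30.89] gap 19.9 t 8.15
```

Request:
drive_tool(rows=[0,0,-0.004,-0.008,0,0,0,0.003,0,-0.008,0,0,0,0,0,0,0,0])

```text
time_s: 8.45
tcp_pos: [0.5306, -0.1052, 0.1687]
eef_rot: [[0.131, 0.964, -0.232], [0.991, -0.127, 0.032], [0.002, -0.234, -0.972]]
force: [-2.2, -0.5, -0.0]
finger_gap: 0.0198
```

```bash
python3 -c "
from fit import *
rel();print(robot.get_obs()['ft_torque'])"
```

```text
seat-frame tcp mm [-4.40e+00  1.00e-01  1.17e+02] tilt err deg [ 1.37 -0.14 -0.11] F seat [-2.06 -0.73 -0.59] gap 19.8 t 8.45
[-0.09874393  0.59161339 -0.0543711 ]
```

Request:
drive_tool(rows=[0,0.004,0,0,0,0,0,0.002,0,0,0,0])

```text
time_s: 8.65
tcp_pos: [0.5311, -0.1051, 0.1669]
eef_rot: [[0.131, 0.961, -0.245], [0.991, -0.127, 0.035], [0.002, -0.247, -0.969]]
force: [-11.1, 1.0, 7.4]
finger_gap: 0.0199
```

```bash
python3 -c "
from fit import *
rel();print(robot.get_obs()['ft_torque'])"
```

```text
seat-frame tcp mm [ -3.5   0.3 115.4] tilt err deg [ 0.58 -0.17 -0.14] F seat [-12.71  -0.41   4.28] gap 19.9 t 8.65
[ 0.10383122  2.20879678 -0.33375773]
```

Request:
drive_tool(rows=[0,-0.001,0.002,0.008,0,0,0,-0.001,0.002,0.004,0,0,0,0,0,0,0,0])

```text
time_s: 8.95
tcp_pos: [0.5305, -0.1052, 0.1658]
eef_rot: [[0.132, 0.958, -0.253], [0.991, -0.127, 0.035], [0.002, -0.255, -0.967]]
force: [-6.3, 1.5, 2.6]
finger_gap: 0.0195
```

```bash
python3 -c "
from fit import *
rel();print(robot.get_obs()['ft_torque'])"
```

```text
seat-frame tcp mm [-3.800e+00  1.000e-01  1.142e+02] tilt err deg [ 0.1  -0.16 -0.18] F seat [-6.85  0.73  0.88] gap 19.5 t 8.95
[ 0.2338665   1.1608877  -0.19949887]
```

Request:
drive_tool(rows=[0,-0.001,0.002,0,0,0,0,0,0.001,0,0,0])

```text
time_s: 9.15
tcp_pos: [0.5305, -0.1052, 0.1654]
eef_rot: [[0.132, 0.959, -0.251], [0.991, -0.128, 0.035], [0.002, -0.253, -0.967]]
force: [-7.9, 1.4, 16.9]
finger_gap: 0.0198
```

Request:
drive_tool(rows=[0,0,0,0,0,0,0,0,0,0,0,0,0,0,0,0,0,0], hand=0.03)

```text
time_s: 9.45
tcp_pos: [0.5309, -0.1052, 0.1651]
eef_rot: [[0.132, 0.959, -0.25], [0.991, -0.127, 0.035], [0.002, -0.252, -0.968]]
force: [0.2, 0.3, -0.4]
finger_gap: 0.0301
```

```bash
python3 -c "
from fit import *
rel();print(robot.get_obs()['ft_torque'])"
```

```text
seat-frame tcp mm [-3.200e+00  1.000e-01  1.136e+02] tilt err deg [ 0.3  -0.16 -0.2 ] F seat [ 0.24  0.37 -0.38] gap 30.1 t 9.45
[-0.02831655 -0.21922061 -0.01683916]
```

Request:
drive_tool(rows=[0,0,-0.01,0,0,0,0,0,-0.015,0,0,0,0,0,-0.03,0,0,0,0,0,-0.04,0,0,0,0,0,-0.04,0,0,0])

```text
time_s: 9.95
tcp_pos: [0.5634, -0.1096, 0.2987]
eef_rot: [[0.132, 0.957, -0.257], [0.991, -0.127, 0.037], [0.003, -0.26, -0.966]]
force: [0.7, -0.6, -0.1]
finger_gap: 0.03
```

Request:
drive_tool(rows=[-0.03,-0.02,-0.01,-0.05,0,0,-0.045,-0.02,0,-0.05,0,0,-0.045,-0.02,0,-0.05,0,0,-0.045,-0.02,0,-0.05,0,0,-0.045,-0.02,0,-0.05,0,0])

```text
time_s: 10.45
tcp_pos: [0.4458, -0.3083, 0.338]
eef_rot: [[0.123, 0.992, 0.011], [0.992, -0.123, -0.005], [-0.004, 0.011, -1.0]]
force: [0.4, -0.3, 0.3]
finger_gap: 0.03
```

Run:
```python
from fit import *
rel();print(robot.get_obs()['tcp_pos'])
f=grab('top');s=grab('scene')
a=f['image'][90:290,230:430];b=s['image'][60:360,130:430]
cv2.imwrite('pics/t5.png',np.hstack([cv2.resize(a,(500,500),interpolation=cv2.INTER_CUBIC),cv2.resize(b,(300,500))])[:,:,::-1])
```

```text
seat-frame tcp mm [-104.  -212.2  265.7] tilt err deg [15.56  0.24  0.25] F seat [ 0.3  -0.29  0.41] gap 30.0 t 10.45
[ 0.44584903 -0.30834107  0.33796847]
```

View pics/t5.png

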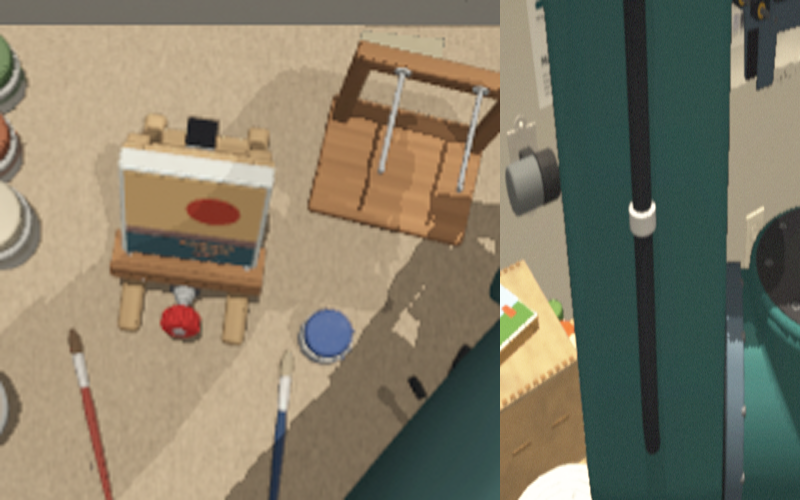

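The painting stands on the tray against the rails, picture facing out, with its sun at (213,212) in the crop. The knob is at (181,321), and the jars and tub are unmoved. I update the seat from the contact readings, check it by projection and plan the knob approach.

```bash
cat >> fit.py <<'E'
S=S+R@np.array([-3.8,0,9.6])/1e3
K=S+R@[-.053,0,-.018]
TK=down(np.degrees(YAW)-90)
def relk():
    o=robot.get_obs(); g=o['tcp_pos']-.019*o['eef_rot'][:,2]*-1*-1
    print('grasp-knobhome mm (seat axes)',((g-K)@R*1e3).round(1),'level axes',((g-K)@Rz(YAW)*1e3).round(1),'err deg',np.degrees(Ro.from_matrix(o['eef_rot'].T@TK).as_rotvec()).round(2),'F seat',(o['force']@R).round(2),'M',np.round(o['ft_torque'],2),'gap',round(o['finger_gap']*1e3,1),'t',o['time_s'])
def tok(x,y,z,n): plan(K+Rz(YAW)@(np.array([x,y,z-19])/1e3),TK,n)
E
python3 - <<'E'
from fit import *
print('S',S,'K',K); f=load('top')
print(proj(f,[K,S+R@[-.01,.051,.127],S+R@[-.01,-.051,.127]]).round(1).tolist())
print('meas knob',[181/2.5+230,321/2.5+90],'corners',[122/2.5+230,167/2.5+90],[271/2.5+230,186/2.5+90])
relk(); tok(-4,0,190,13)
E
```

```text
S [ 0.50380562 -0.10184567  0.06475425] K [ 0.44841994 -0.09468918  0.0609845 ]
[[302.3, 218.2], [276.8, 156.9], [338.2, 164.6]]
meas knob [302.4, 218.4] corners [278.8, 156.8] [338.4, 164.4]
grasp-knobhome mm (seat axes) [ -53.9 -214.8  292. ] level axes [  23.  -214.8  296. ] err deg [ 0.67 -0.32 89.95] F seat [ 0.76 -0.15  0.24] M [-0.01 -0.06  0.02] gap 30.0 t 10.55
[[0.0166, -0.0022, 0.0081, 0.0009, -0.0004, 0.1208], [0.0162, -0.0042, 0.0081, 0.0009, -0.0004, 0.1208], [0.0156, -0.0061, 0.0081, 0.0009, -0.0004, 0.1208], [0.0147, -0.0079, 0.0081, 0.0009, -0.0004, 0.1208], [0.0137, -0.0096, 0.0081, 0.0009, -0.0004, 0.1208], [0.0124, -0.0112, 0.0081, 0.0009, -0.0004, 0.1208], [0.011, -0.0126, 0.0081, 0.0009, -0.0004, 0.1208], [0.0094, -0.0138, 0.0081, 0.0009, -0.0004, 0.1208], [0.0077, -0.0148, 0.0081, 0.0009, -0.0004, 0.1208], [0.0058, -0.0156, 0.0081, 0.0009, -0.0004, 0.1208], [0.0039, -0.0162, 0.0081, 0.0009, -0.0004, 0.1208], [0.0019, -0.0166, 0.0081, 0.0009, -0.0004, 0.1208], [-0.0001, -0.0167, 0.0081, 0.0009, -0.0004, 0.1208]]
```

Request:
drive_tool(rows=[0.0165,-0.002,0.008,0,0,0.12,0.016,-0.004,0.008,0,0,0.12,0.0155,-0.006,0.008,0,0,0.12,0.015,-0.008,0.008,0,0,0.12,0.0135,-0.0095,0.008,0,0,0.12], hand=0.042)

```text
time_s: 11.05
tcp_pos: [0.446, -0.2286, 0.3035]
eef_rot: [[0.686, 0.727, 0.016], [0.727, -0.686, -0.009], [0.004, 0.018, -1.0]]
force: [0.5, 0.4, 0.1]
finger_gap: 0.0421
```

Request:
drive_tool(rows=[0.0125,-0.011,0.008,0,0,0.12,0.011,-0.0125,0.008,0,0,0.12,0.0095,-0.014,0.008,0,0,0.12,0.0075,-0.015,0.008,0,0,0.12,0.006,-0.0155,0.008,0,0,0.12])

```text
time_s: 11.55
tcp_pos: [0.452, -0.1409, 0.2669]
eef_rot: [[0.982, 0.188, 0.02], [0.189, -0.982, -0.011], [0.018, 0.014, -1.0]]
force: [-0.8, -0.1, -0.6]
finger_gap: 0.042
```

```bash
python3 -c "
from fit import *
relk();tok(-4,0,150,4)"
```

```text
grasp-knobhome mm (seat axes) [-49.1 -45.2 219.7] level axes [  9.1 -45.2 224.9] err deg [ 0.65 -1.14 18.23] F seat [-0.64 -0.23 -0.78] M [0.03 0.06 0.01] gap 42.0 t 11.55
[[0.0, -0.0121, 0.0186, 0.0028, -0.005, 0.0795], [-0.0008, -0.012, 0.0186, 0.0028, -0.005, 0.0795], [-0.0017, -0.0119, 0.0186, 0.0028, -0.005, 0.0795], [-0.0025, -0.0116, 0.0187, 0.0028, -0.005, 0.0795]]
```

Request:
drive_tool(rows=[0,-0.012,0.014,0.003,-0.005,0.08,-0.001,-0.012,0.014,0.003,-0.005,0.08,-0.002,-0.01,0.014,0.003,-0.005,0.08,-0.003,-0.006,0.014,0.003,-0.005,0.06,0,0,0,0,0,0])

```text
time_s: 12.05
tcp_pos: [0.4456, -0.097, 0.2132]
eef_rot: [[0.992, -0.123, 0.002], [-0.123, -0.992, 0.0], [0.002, -0.001, -1.0]]
force: [-0.1, 1.1, 1.0]
finger_gap: 0.042
```

```bash
python3 -c "
from fit import *
relk();tok(-4,0,120,2)"
```

```text
grasp-knobhome mm (seat axes) [-46.5  -2.6 164.8] level axes [ -2.6  -2.6 171.3] err deg [-0.03 -0.14  0.32] F seat [-0.53  1.05  0.9 ] M [ 0.03  0.07 -0.03] gap 42.0 t 12.05
[[-0.0008, -0.0013, 0.0256, -0.0003, -0.0012, 0.0028], [-0.0008, -0.0013, 0.0256, -0.0003, -0.0012, 0.0028]]
```

Request:
drive_tool(rows=[-0.001,-0.0015,0.025,0,0,0.005,-0.001,-0.001,0.025,0,0,0,0,0,0.025,0,0,0,0,0,0.025,0,0,0,0,0,0,0,0,0])

```text
time_s: 12.55
tcp_pos: [0.4504, -0.0954, 0.1174]
eef_rot: [[0.993, -0.116, 0.012], [-0.116, -0.993, -0.003], [0.012, 0.001, -1.0]]
force: [0.1, -0.5, 0.6]
finger_gap: 0.042
```

```bash
python3 -c "
from fit import *
relk();tok(-4,0,3,5)"
```

```text
grasp-knobhome mm (seat axes) [-17.6  -0.4  73.4] level axes [ 1.8 -0.4 75.4] err deg [ 0.06 -0.67  0.68] F seat [ 0.04 -0.52  0.61] M [ 0.06  0.04 -0.01] gap 42.0 t 12.55
[[-0.0014, -0.0001, 0.0145, 0.0002, -0.0024, 0.0024], [-0.0013, -0.0001, 0.0145, 0.0002, -0.0024, 0.0024], [-0.0013, -0.0001, 0.0145, 0.0002, -0.0024, 0.0024], [-0.0013, -0.0001, 0.0145, 0.0002, -0.0024, 0.0024], [-0.0012, -0.0001, 0.0145, 0.0002, -0.0024, 0.0024]]
```

Request:
drive_tool(rows=[-0.005,0,0.01,0,-0.006,0.006,-0.004,0,0.015,0,-0.005,0.004,-0.001,0,0.015,0,0,0,0,0,0,0,0,0])

```text
time_s: 12.95
tcp_pos: [0.4429, -0.0952, 0.079]
eef_rot: [[0.992, -0.125, 0.005], [-0.125, -0.992, -0.003], [0.005, 0.002, -1.0]]
force: [-1.2, 0.1, -0.0]
finger_gap: 0.0418
```

```bash
python3 -c "
from fit import *
relk();tok(-4,0,3,3)"
```

```text
grasp-knobhome mm (seat axes) [-14.8  -1.1  34.4] level axes [-5.5 -1.1 37. ] err deg [ 0.11 -0.29  0.2 ] F seat [-1.13 -0.04 -0.34] M [-0.01  0.02  0.01] gap 41.8 t 12.95
[[0.0004, -0.0004, 0.0113, 0.0007, -0.0017, 0.0012], [0.0004, -0.0004, 0.0113, 0.0007, -0.0017, 0.0012], [0.0005, -0.0004, 0.0113, 0.0007, -0.0017, 0.0012]]
```

Request:
drive_tool(rows=[0,-0.0005,0.012,0,0,0,0,-0.0005,0.012,0,0,0,-0.001,0,0.009,0,-0.002,0,0,0,0,0,0,0])

```text
time_s: 13.35
tcp_pos: [0.4431, -0.0943, 0.0446]
eef_rot: [[0.992, -0.124, 0.004], [-0.124, -0.992, -0.003], [0.005, 0.002, -1.0]]
force: [-0.8, 0.3, 0.0]
finger_gap: 0.0422
```

```bash
python3 -c "
from fit import *
relk();tok(-4,0,3,1)
f=grab('top');s=grab('scene')
"
```

```text
grasp-knobhome mm (seat axes) [-5.9 -0.3  1.1] level axes [-5.4 -0.3  2.6] err deg [ 0.13 -0.27  0.21] F seat [-0.82  0.14 -0.17] M [0.04 0.01 0.04] gap 42.2 t 13.35
[[0.0013, -0.0003, -0.0004, 0.0023, -0.0047, 0.0037]]
```

Position is good. I close on the knob.

Request:
drive_tool(rows=[0.001,0,0,0,0,0,0,0,0,0,0,0,0,0,0,0,0,0,0,0,0,0,0,0,0,0,0,0,0,0], hand=0.015, grip_force=35)

```text
time_s: 13.95
tcp_pos: [0.4453, -0.0933, 0.0465]
eef_rot: [[0.992, -0.127, 0.007], [-0.127, -0.992, -0.001], [0.007, 0.0, -1.0]]
force: [0.5, -0.7, -5.8]
finger_gap: 0.027
```

```bash
python3 -c "
from fit import *
relk()
Rt=robot.get_obs()['eef_rot']
print('pull in tool axes',(Rt.T@-R[:,0]).round(3),'up',(Rt.T@R[:,2]).round(3))"
```

```text
grasp-knobhome mm (seat axes) [-4.5  1.   3.5] level axes [-3.4  1.   4.6] err deg [ 0.02 -0.41  0.09] F seat [ 2.03 -0.64 -5.5 ] M [-0.33 -0.02 -0.3 ] gap 27.0 t 13.95
pull in tool axes [-0.965 -0.001 -0.264] up [ 0.264  0.001 -0.965]
```

Request:
drive_tool(rows=[-0.004,0,-0.001,0,0,0,-0.004,0,-0.001,0,0,0,0,0,0,0,0,0])

```text
time_s: 14.25
tcp_pos: [0.438, -0.0924, 0.0491]
eef_rot: [[0.992, -0.127, 0.01], [-0.127, -0.992, -0.002], [0.01, 0.001, -1.0]]
force: [5.1, 2.8, -7.1]
finger_gap: 0.0271
```

```bash
python3 -c "
from fit import *
relk()"
```

```text
grasp-knobhome mm (seat axes) [-12.3   0.9   4.1] level axes [-10.9   0.9   7.1] err deg [ 0.03 -0.59  0.06] F seat [ 6.41  3.45 -5.68] M [ 0.33 -0.71 -0.14] gap 27.1 t 14.25
```

Request:
drive_tool(rows=[-0.004,0,-0.001,0,0,0,0,0,0,0,0,0])

```text
time_s: 14.45
tcp_pos: [0.4346, -0.092, 0.0505]
eef_rot: [[0.992, -0.128, 0.012], [-0.128, -0.992, -0.002], [0.012, 0.0, -1.0]]
force: [6.4, 2.3, -7.3]
finger_gap: 0.0272
```

```bash
python3 -c "
from fit import *
relk()"
```

```text
grasp-knobhome mm (seat axes) [-16.    0.9   4.6] level axes [-14.3   0.9   8.6] err deg [ 0.02 -0.71  0.03] F seat [ 7.77  3.13 -5.53] M [ 0.42 -0.82 -0.13] gap 27.2 t 14.45
```

Request:
drive_tool(rows=[0.001,0,-0.005,0,0.002,0,0.001,0,-0.005,0,0.002,0,0.001,0,-0.003,0,0,0])

```text
time_s: 14.75
tcp_pos: [0.4381, -0.0924, 0.0641]
eef_rot: [[0.992, -0.128, 0.018], [-0.128, -0.992, -0.003], [0.019, 0.0, -1.0]]
force: [5.0, 1.8, -7.7]
finger_gap: 0.0272
```

```bash
python3 -c "
from fit import *
relk()"
```

```text
grasp-knobhome mm (seat axes) [-16.2   0.9  18.6] level axes [-10.9   0.9  22.1] err deg [ 0.02 -1.06  0.  ] F seat [ 6.58  2.41 -6.21] M [ 0.35 -0.77 -0.17] gap 27.2 t 14.75
```

Request:
drive_tool(rows=[0.001,0,-0.005,0,-0.004,0,0.001,0,-0.005,0,-0.004,0,0,0,0,0,-0.002,0])

```text
time_s: 15.05
tcp_pos: [0.4412, -0.0929, 0.0753]
eef_rot: [[0.992, -0.128, 0.011], [-0.128, -0.992, -0.002], [0.012, 0.0, -1.0]]
force: [6.2, 3.0, -6.1]
finger_gap: 0.0271
```

```bash
python3 -c "
from fit import *
relk()"
```

```text
grasp-knobhome mm (seat axes) [-15.9   0.9  30.3] level axes [-7.6  0.9 33.4] err deg [ 0.02 -0.66 -0.02] F seat [ 7.14  3.81 -4.36] M [ 0.44 -0.94 -0.13] gap 27.1 t 15.05
```

Request:
drive_tool(rows=[0.001,0,-0.003,0,-0.002,0,0,0,0,0,0,0])

```text
time_s: 15.25
tcp_pos: [0.443, -0.0931, 0.0789]
eef_rot: [[0.992, -0.129, 0.011], [-0.129, -0.992, -0.002], [0.011, 0.0, -1.0]]
force: [5.4, 2.6, -4.6]
finger_gap: 0.0266
```

Request:
drive_tool(rows=[0.004,0,0.001,0,-0.002,0,0,0,0,0,0,0])

```text
time_s: 15.45
tcp_pos: [0.4477, -0.0938, 0.0783]
eef_rot: [[0.992, -0.129, 0.011], [-0.129, -0.992, -0.002], [0.011, 0.0, -1.0]]
force: [4.7, 2.6, -6.3]
finger_gap: 0.0271
```

```bash
python3 -c "
from fit import *
relk()"
```

```text
grasp-knobhome mm (seat axes) [-10.3   0.8  34.8] level axes [-1.   0.8 36.3] err deg [ 0.02 -0.62 -0.05] F seat [ 5.82  3.2  -5.02] M [ 0.25 -0.73 -0.19] gap 27.1 t 15.45
```

Request:
drive_tool(rows=[0.004,0,0.001,0,-0.002,0,0,0,0,0,0,0])

```text
time_s: 15.65
tcp_pos: [0.4523, -0.0944, 0.0773]
eef_rot: [[0.992, -0.129, 0.009], [-0.129, -0.992, -0.001], [0.009, 0.0, -1.0]]
force: [4.0, 2.4, -4.3]
finger_gap: 0.0268
```

Request:
drive_tool(rows=[0.002,0,0.0005,0,-0.002,0,0,0,0,0,0,0])

```text
time_s: 15.85
tcp_pos: [0.4531, -0.0944, 0.0762]
eef_rot: [[0.992, -0.129, 0.003], [-0.129, -0.992, -0.0], [0.003, 0.0, -1.0]]
force: [2.8, 1.2, -4.4]
finger_gap: 0.0271
```

```bash
python3 -c "
from fit import *
relk()"
```

```text
grasp-knobhome mm (seat axes) [-4.4  0.9 34.2] level axes [ 4.5  0.9 34.2] err deg [ 0.01 -0.16 -0.04] F seat [ 3.66  1.51 -3.61] M [ 0.03 -0.38 -0.19] gap 27.1 t 15.85
```

Request:
drive_tool(rows=[0.002,0,0.002,0,0,0,0,0,0,0,0,0])

```text
time_s: 16.05
tcp_pos: [0.4526, -0.0943, 0.0739]
eef_rot: [[0.992, -0.128, -0.003], [-0.128, -0.992, 0.001], [-0.004, -0.0, -1.0]]
force: [0.7, 2.3, 11.4]
finger_gap: 0.027
```

Request:
drive_tool(rows=[0.002,0,0.002,0,0,0,0,0,0,0,0,0])

```text
time_s: 16.25
tcp_pos: [0.453, -0.0943, 0.0728]
eef_rot: [[0.992, -0.128, -0.008], [-0.128, -0.992, 0.001], [-0.008, -0.0, -1.0]]
force: [-2.2, 2.4, 14.8]
finger_gap: 0.027
```

```bash
python3 -c "
from fit import *
relk()"
```

```text
grasp-knobhome mm (seat axes) [-3.4  0.9 31. ] level axes [ 4.7  0.9 30.8] err deg [-0.02  0.48  0.02] F seat [-6.19  2.11 13.71] M [ 0.32  0.3  -0.01] gap 27.0 t 16.25
```

Request:
drive_tool(rows=[0,0,-0.002,0,0.004,0,0,0,0,0,0.002,0])

```text
time_s: 16.45
tcp_pos: [0.4536, -0.0945, 0.0752]
eef_rot: [[0.992, -0.128, -0.001], [-0.128, -0.992, 0.0], [-0.001, -0.0, -1.0]]
force: [2.6, 1.7, -3.8]
finger_gap: 0.0272
```

Run:
```python
from fit import *
relk()
f=grab('top');s=grab('scene')
a=f['image'][60:340,160:440];b=s['image'][60:360,130:430]
cv2.imwrite('pics/t6.png',np.hstack([cv2.resize(a,(400,400)),cv2.resize(b,(400,400))])[:,:,::-1])
```

```text
grasp-knobhome mm (seat axes) [-3.6  0.9 33.4] level axes [ 5.1  0.9 33.2] err deg [-0.01  0.08  0.03] F seat [ 3.22  1.97 -3.05] M [ 0.31 -0.34 -0.07] gap 27.2 t 16.45
```

View pics/t6.png

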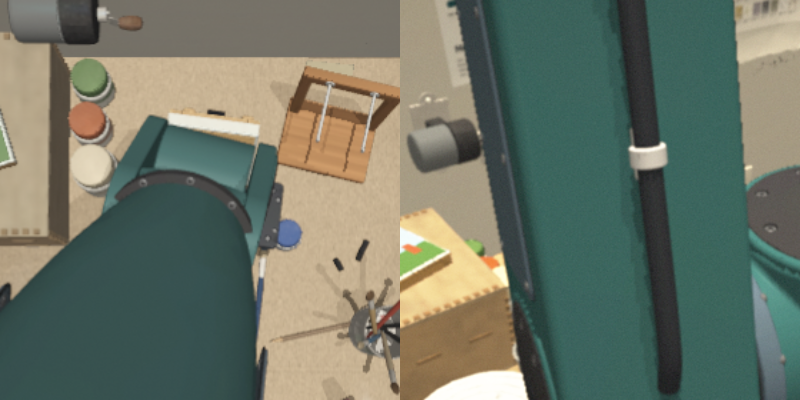

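The canvas top edge shows at (170..260, 114..137) in the crop, and the jars and rack are unmoved. I compare the edge with the predicted position for the raised tray.

Run:
```python
from fit import *
f=load('top')
for r in(0,.022,.03,.06): print(r,proj(f,[S+R@[x,y,.127+r] for x in(.01,-.01) for y in(.051,-.051)]).round(1).tolist())
g=f['image'].astype(int)
w=(g.min(2)>185)&(g.max(2)-g.min(2)<40)
w[:, :270]=0;w[:,350:]=0;w[:125]=0;w[165:]=0
n,l,st,c=cv2.connectedComponentsWithStats(w.astype(np.uint8)); i=1+st[1:,4].argmax(); ys,xs=np.where(l==i)
print(st[i]); print(cv2.boxPoints(cv2.minAreaRect(np.c_[xs,ys].astype(np.float32))).round(1).tolist())
```

```text
0 [[278.5, 146.4], [339.3, 154.0], [276.8, 156.9], [338.2, 164.6]]
0.022 [[278.2, 139.3], [340.6, 147.1], [276.5, 150.0], [339.5, 157.9]]
0.03 [[278.1, 136.6], [341.1, 144.5], [276.4, 147.4], [340.0, 155.3]]
0.06 [[277.6, 126.0], [343.1, 134.2], [275.9, 137.1], [342.0, 145.4]]
[278 139  64  17 540]
[[276.8999938964844, 146.89999389648438], [278.1000061035156, 138.3000030517578], [341.29998779296875, 146.8000030517578], [340.20001220703125, 155.39999389648438]]
```

The front top edge matches the +30 mm prediction to within 0.5 px. One last gentle push keeps the pin hard home.

Request:
drive_tool(rows=[0.002,0,0.001,0,0,0,0.001,0,0.0005,0,0,0])

```text
time_s: 16.75
tcp_pos: [0.4531, -0.0943, 0.0727]
eef_rot: [[0.992, -0.127, -0.01], [-0.127, -0.992, 0.002], [-0.01, -0.001, -1.0]]
force: [-9.1, 1.0, 19.5]
finger_gap: 0.0269
```

```bash
python3 -c "
from fit import *
relk()"
```

```text
grasp-knobhome mm (seat axes) [-3.3  1.  30.9] level axes [ 4.7  1.  30.8] err deg [-0.03  0.57  0.06] F seat [-13.86  -0.14  16.54] M [ 0.05  1.45 -0.11] gap 26.9 t 16.75
```

Request:
drive_tool(rows=[0,0,-0.001,0,0.003,0,0,0,0,0,0,0])

```text
time_s: 16.95
tcp_pos: [0.4532, -0.0944, 0.0739]
eef_rot: [[0.992, -0.127, -0.007], [-0.127, -0.992, 0.001], [-0.007, -0.0, -1.0]]
force: [-0.2, 2.1, 2.3]
finger_gap: 0.0271
```

```bash
python3 -c "
from fit import *
relk()"
```

```text
grasp-knobhome mm (seat axes) [-3.5  0.9 32.1] level axes [ 4.8  0.9 31.9] err deg [-0.02  0.42  0.07] F seat [-1.01  2.07  2.12] M [ 0.43 -0.04  0.  ] gap 27.1 t 16.95
```

Loads are near zero, with a slight inward push and the pin home. I hand in.

```bash
python3 -c "
from fit import *
print(robot.hand_in()); relk()"
```

```text
the job is handed in; nothing more can be done
None
the job is handed in; nothing more can be done
```

The sun painting is off the rack and standing on the easel tray, picture facing out. The tray is raised one hole with the pin home, and I handed in still holding the red knob, at about 17 s of the 53 s allowed.

**Last checks**
- **Tray height:** the canvas's front top edge in the last top picture matches a tray raised 30 mm to within about 0.5 px.
- **Pin home:** the knob came back to its start depth to within about 1 mm. The pulling force followed the plunger spring all the way in. The pin then held about 14 N of downward push from the hand.
- **At hand-in:** there were only about 1–2 N on each axis at the hand, pushing the knob slightly inward, with the grip on the knob at 27 mm.
- **Left alone:** the blue and cream jars were in place in the last picture. I last checked the water tub, which I never went near, before gripping the knob; the arm covered it afterwards.

**What disagreed or could not be seen**
- My first estimate of the easel from the camera was about 10 mm too low. I found this by touch when setting the canvas down, which briefly pressed it on the tray with 31 N, and I corrected the position from there.
- The arm hid the easel from the side camera throughout, and hid the knob and pin from the top camera at the end. That the pin is home therefore rests on position and force readings, not on a picture.

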